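Pack the sample transit tray

ROBOT

A 6-joint arm with a two-finger parallel gripper is mounted at the origin on a cart in front of the work surface, level with it; the furniture and walls round the work are solid. World frame = base frame: x ahead of the robot, y to its left, z up, the work surface at z = 0. Lengths are in m, angles in degrees, forces in N, time in s.
With the tool pointing down it reaches from about 0.275 to 1 m from the base axis. Payload 8.4 kg.
Tool frame: the origin (TCP) lies on the mounting face of the last link; the fingertips stand 173 mm ahead of it and the grasp point (between the pads) lies 155 mm ahead of it; z points along the fingers, y is the line along which they close (so a half turn about z gives the same grasp; the last joint's range is limited). The gripper opens to 85 mm and grips with 20 to 120 N. Pads are 22 mm wide; open, the fingers measure 114 mm over their backs; the gripper's body (76 mm by 85 mm) begins 54 mm behind the grasp point. The pads swing forward as they close: fully open they stand 13 mm farther back than shut.
Start: joints at [76.925, 20.225, 93.587, -0, 66.188, -0.138], TCP at [0.14, 0.609, 0.405] pointing down, gripper open.
Joint ranges: [-150.9, 150.9], [-52.94, 120.26], [3.33, 152.33], [-74.26, 254.26], [0, 154.13], [-172.89, 172.89]. Speed limits (degrees/s): [127.2, 127.2, 159.86, 180, 180, 180].

INTERFACE

Orientations are given as a 3x3 rotation matrix whose columns are the frame's x, y, z axes.
In Python, from cell import get_obs, snapshot, order gives the robot as it stands.
- The arm moves only by the tool arm_command, never from a script. Its argument "targets" is one flat list of numbers, 7 for each row, row after row: the turn, a rotation vector about the tool's x, y, z in rad, then the shift along the tool's x, y, z in m, then the finger opening in m, from 0 to 0.0854. A call has 1 to 12 rows; each row is the pose to reach, as a shift and turn from the pose commanded when the call began, along the tool's axes at that moment; what a row does not reach only later rows make up. A row lasts 1/8 s, in which the tool goes at most 62.5 mm and 10.7 degrees, less where a joint would pass 70% of its speed; a pose out of reach is approached as far as the arm can. A call with a gripper value outside its range is refused whole. The fingers move at their own pace and stop on an object; "newtons" is the grip in N (left out, the last holds). Time passes only in rows, so rows that repeat a pose let the fingers close. It gives the time, the measured TCP pose, the force, the opening and the grip force at its end, in the units of the state.
- get_obs(): the state, without advancing time (a new reading comes with each control period).
- snapshot(name): name is "scene" or "top"; returns a dict with "color" (384x512x3 uint8, red, green, blue), "depth" (384x512 float32, m along the optical axis (not along the pixel's ray), 0 where there is no reading), "vertical_fov" (degrees; the focal length in pixels is half the picture's height over the tangent of half this angle, whatever the lens; pixels are square), "cx", "cy" (the principal point, pixels), "distortion" ([k1, k2, p1, p2, k3] as OpenCV has them; the pictures are not rectified), "origin" and "attitude" of the camera in the world. Camera axes: x right, y down, z forward; pixel columns grow to the right and rows downward; lengths in m; the calibration is good to about 2 mm. A picture is of the moment at which its call begins.
- order.job_done(): hands the job in; it is judged then, once.
The state is a dict: "t": time; "q": joint angles; "qd": joint speeds; "tau": joint torques, N m; "eef_pos": TCP position; "ee_rot": TCP orientation; "force": force on the tool from outside, world axes, zero at the start; "ft_torque": the same for the moment, N m; "gripper_width": opening from 0.0 (shut) to 1.0 (fully open); "grasp_force": force on a finger pad.
Only numpy, scipy, OpenCV 4.12 (cv2) and the standard library are available. Lean on these libraries where they do the work, as an engineer would, in place of code of your own. Each camera call takes 0.05 s, during which the arm holds its last target. There are 200 camera calls.

TASK

Pack the grey transit tray with the samples that stand out on the open bench (not the stock row at its back edge): stand the small black-capped vial in the yellow holder, the white-capped vial in the white holder, the wide black-capped vial in the green holder and the brown dropper bottle in the blue holder, each upright on the holder's floor. Leave the red-capped spent vial and the brown screw-capped bottle in front of that row standing where they are.

Things in the scene. Friction and masses are not known exactly. Their poses are not given: they have to be found in the camera images.
- small_vial: Small clear glass vial with tan contents and a BLACK cap, 27 mm across up to 39 mm, with a cap 23 mm across above it, 57 mm high in all, about 25 to 40 g. Stands loose on the open bench (x under 0.75; like ones in the row at the back edge are fixed and not meant). Origin at the centre of its underside, z axis up its own axis (round). Belongs in the yellow holder.
- white_cap_vial: Small clear glass vial with violet contents and a WHITE cap, 27 mm across up to 39 mm, with a cap 23 mm across above it, 57 mm high in all, about 25 to 40 g. Stands loose on the open bench (x under 0.75; like ones in the row at the back edge are fixed and not meant). Origin at the centre of its underside, z axis up its own axis (round). Belongs in the white holder.
- wide_vial: Wide clear glass vial with colourless contents and a black cap, 37 mm across up to 48 mm, cap 32 mm across, 70 mm high in all, about 50 to 80 g. Stands loose on the open bench (x under 0.75; like ones in the row at the back edge are fixed and not meant). Origin at the centre of its underside, z axis up its own axis (round). Belongs in the green holder.
- dropper_bottle: Brown dropper bottle with a picture label and a slender black rubber bulb, 33 mm across up to 62 mm, then a neck 24 mm across up to 77 mm and the bulb 13 mm across; 102 mm high in all, about 60 to 100 g. Stands loose on the open bench (x under 0.75; like ones in the row at the back edge are fixed and not meant). Origin at the centre of its underside, z axis up its own axis (round). Belongs in the blue holder.
- spent_vial: Spent vial: the same small glass vial with tan contents, but with a RED cap 25 mm across; body 27 mm across, 58 mm high in all, about 25 to 45 g. Stands loose on the open bench. Origin at the centre of its underside, z axis up its own axis (round). Does not belong in the tray: leave it where it stands.
- brown_bottle: Brown glass stock bottle with a black screw cap, 52 mm across up to 68 mm, cap 45 mm across, 98 mm high. Stands loose on the open bench (x under 0.75), far left; like one at the back edge is fixed and not meant. Origin at the centre of its underside, z axis up its own axis (round). Does not belong in the tray: leave it where it stands.
- yellow_holder: Yellow holder: fixed round open saucer, 60 mm across, 9 mm high, 54 mm inside; origin at the centre of its underside, 4 mm above the bench, inner floor 2 mm above the origin. It has one of four places (2 x 2, 84 mm apart, which one changes) in a fixed grey tray, 170 x 170 mm, rim 12 mm above the bench, turned up to 0.25 rad, with low loop handles 17 mm beyond two sides.
- white_holder: White holder: fixed round open saucer, 60 mm across, 9 mm high, 54 mm inside; origin at the centre of its underside, 4 mm above the bench, inner floor 2 mm above the origin. It has one of four places (2 x 2, 84 mm apart, which one changes) in a fixed grey tray, 170 x 170 mm, rim 12 mm above the bench, turned up to 0.25 rad, with low loop handles 17 mm beyond two sides.
- green_holder: Green holder: fixed round open saucer, 60 mm across, 9 mm high, 54 mm inside; origin at the centre of its underside, 4 mm above the bench, inner floor 2 mm above the origin. It has one of four places (2 x 2, 84 mm apart, which one changes) in a fixed grey tray, 170 x 170 mm, rim 12 mm above the bench, turned up to 0.25 rad, with low loop handles 17 mm beyond two sides.
- blue_holder: Blue holder: fixed round open saucer, 60 mm across, 9 mm high, 54 mm inside; origin at the centre of its underside, 4 mm above the bench, inner floor 2 mm above the origin. It has one of four places (2 x 2, 84 mm apart, which one changes) in a fixed grey tray, 170 x 170 mm, rim 12 mm above the bench, turned up to 0.25 rad, with low loop handles 17 mm beyond two sides.
Mind the look-alikes: they are no part of the job. Leave any orange look-alike of the dropper_bottle alone.

How it is judged (in metres and radians):
At the end, for the whole second after the job is handed in: The four named things stand upright (0.12 rad) on their own holders' floors (underside under 6 mm above the holder's, within 15 mm of its centre), released, at rest (0.02 m/s); the red-capped vial and the brown stock bottle stand upright within 20 mm of where they stood (horizontal distance between small_vial and yellow_holder below 0.015 m and z of small_vial in the frame of yellow_holder below 0.006 m and angle between each of small_vial, white_cap_vial, wide_vial, dropper_bottle, spent_vial, brown_bottle's own z axis and vertical below 0.12 rad and linear speed of each of small_vial, white_cap_vial, wide_vial, dropper_bottle below 0.02 m/s and contact force between each of small_vial, white_cap_vial, wide_vial, dropper_bottle and the fingers below 0.05 N and horizontal distance between white_cap_vial and white_holder below 0.015 m and z of white_cap_vial in the frame of white_holder below 0.006 m and horizontal distance between wide_vial and green_holder below 0.015 m and z of wide_vial in the frame of green_holder below 0.006 m and horizontal distance between dropper_bottle and blue_holder below 0.015 m and z of dropper_bottle in the frame of blue_holder below 0.006 m and distance of each of spent_vial, brown_bottle from where it was at the start of the episode below 0.02 m); the robot touches nothing.
It fails at once if the red-capped vial is moved 20 mm or more from where it stood, or tipped over (distance of spent_vial from where it was at the start of the episode above 0.02 m or angle between spent_vial's own z axis and vertical above 0.4 rad).
It fails at once if the brown screw-capped bottle is moved 20 mm or more from where it stood, or tipped over (distance of brown_bottle from where it was at the start of the episode above 0.02 m or angle between brown_bottle's own z axis and vertical above 0.4 rad).
It also fails if it takes over 104 s, if anything falls off the work surface, if the arm or the gripper's body presses on something with over 40 N, if the wrist force passes 120 N, or if a joint passes its speed limit or range.

## Working session

There is one attempt and no reset: what is moved stays moved. The work goes in short steps, Python scripts to look and compute and a tool call to move; the robot and the scene stay as the last step left them, time stands still between calls to the robot, and variables do not carry over. Pictures are saved under pics/ and viewed, at most 14 in all, crops included, and the job is handed in when it is done.

Besides the shell and the picture viewer there is one more tool, called after ">>>" by a JSON object that holds its "name" and its "arguments". arm_command: Moves the arm, as the interface text tells. Its arguments: {"type":"object","properties":{"targets":{"type":"array"},"newtons":{"type":"number"}},"required":["targets"]}

```bash
ls; mkdir -p pics; cat > h.py <<'E'
import numpy as np, cv2
from cell import get_obs, snapshot, order
def snap(name, f=None):
    s=snapshot(name)
    if f: cv2.imwrite('pics/'+f, s['color'][:,:,::-1])
    np.save('/tmp/%s.npy'%name, s, allow_pickle=True)
    return s
def load(name): return np.load('/tmp/%s.npy'%name,allow_pickle=True).item()
def ray(s,u,v):
    f=s['color'].shape[0]/2/np.tan(np.radians(s['vertical_fov'])/2)
    K=np.array([[f,0,s['cx']],[0,f,s['cy']],[0,0,1]])
    p=cv2.undistortPoints(np.array([[[u,v]]],float),K,np.array(s['distortion'],float))[0,0]
    return np.array(s['attitude'])@np.array([p[0],p[1],1]), np.array(s['origin'])
def at_z(s,u,v,z):
    d,o=ray(s,u,v); return o+d*(z-o[2])/d[2]
def at_d(s,u,v):
    d,o=ray(s,u,v); return o+d*s['depth'][int(v),int(u)]
def proj(s,P):
    f=s['color'].shape[0]/2/np.tan(np.radians(s['vertical_fov'])/2)
    K=np.array([[f,0,s['cx']],[0,f,s['cy']],[0,0,1]]);A=np.array(s['attitude']).T
    return cv2.projectPoints(np.array(P,float).reshape(-1,1,3),cv2.Rodrigues(A)[0],-A@np.array(s['origin']),K,np.array(s['distortion'],float))[0][:,0]
E
python3 - <<'E'
from h import *
for n in ('scene','top'):
    s=snap(n)
    print(n,s['vertical_fov'],s['origin'],s['attitude'],s['distortion'])
    cv2.imwrite(f'pics/{n}0.png',cv2.resize(s['color'][:,:,::-1],(800,600),interpolation=cv2.INTER_CUBIC))
print(get_obs())
E
```

```text
pics
scene 56.553321048379246 [ 0.24453682 -0.3256663   0.633028  ] [[ 0.86440041 -0.35022293  0.36077117]
 [-0.50267732 -0.58582717  0.63570593]
 [-0.01128924 -0.73085595 -0.68243837]] [-0.07336307  0.          0.          0.          0.        ]
top 53.11492485049033 [0.37048419 0.21447378 0.8911235 ] [[-0.02623758 -0.98135148  0.19042283]
 [-0.99962578  0.02723097  0.00260154]
 [-0.00773842 -0.19028331 -0.98169872]] [-0.00470801  0.          0.          0.          0.        ]
{'t': 0.1, 'q': array([ 7.69259002e+01,  2.02580212e+01,  9.36227075e+01, -1.86166268e-03,
        6.61873019e+01, -1.37933293e-01]), 'qd': array([-0.01938922, -0.05368458, -0.04711195, -0.02431801,  0.03259291,
        0.05984544]), 'tau': array([-1.02560934e-03, -6.06358981e+01, -3.42817748e+01, -1.21946023e-04,
        4.05696686e-03,  1.31256260e-05]), 'eef_pos': array([0.13988109, 0.6089452 , 0.40405779]), 'ee_rot': array([[-9.74623023e-01,  2.23852419e-01, -2.39637915e-04],
       [ 2.23852546e-01,  9.74622329e-01, -1.16330412e-03],
       [-2.68519781e-05, -1.18742653e-03, -9.99999295e-01]]), 'force': array([ 0.14557982, -0.29681446, -0.10543177]), 'ft_torque': array([-0.02570976, -0.03279609, -0.00074135]), 'grasp_force': 0.0, 'gripper_width': 1.0022490750076523}
```

View pics/scene0.png

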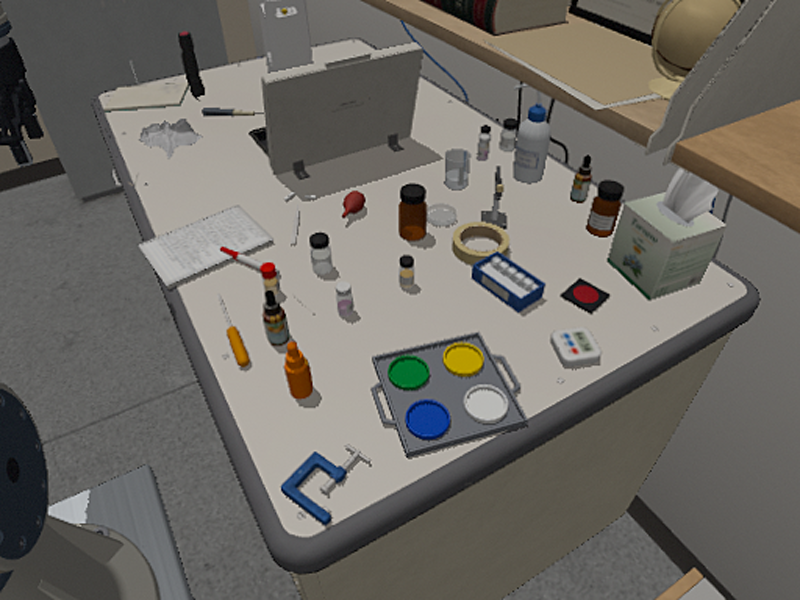

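View pics/top0.png

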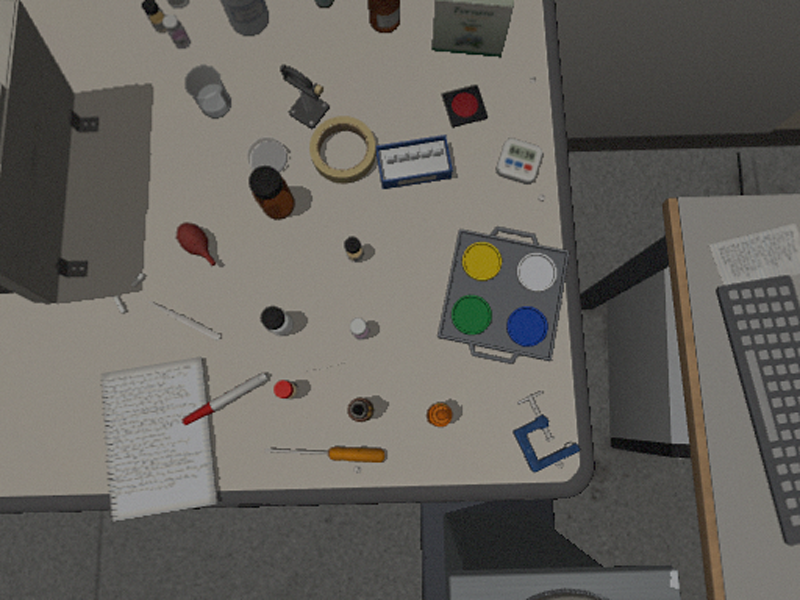

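The top view (800-px scale) shows these candidates:
- **Small black cap:** (353,248), the only black-capped small one on the open bench. The row vials near (155,12) are excluded.
- **White cap:** (359,327).
- **Wide vial:** (273,320).
- **Dropper bottle:** the brown one at (360,409). The one at (440,413) is the orange look-alike.
- **Leave alone:** the red cap at (285,388) and the brown screw-capped bottle at (272,190).

I'll confirm these in one crop.

```bash
python3 - <<'E'
from h import *
s=load('top'); c=s['color'][115:280,160:370,::-1]
cv2.imwrite('pics/crop1.png',cv2.resize(c,None,fx=3.6,fy=3.6,interpolation=cv2.INTER_CUBIC))
k=800/512
for n,u,v,z in [('small',353,243,.057),('white',359,326,.057),('wide',272,319,.070),('drop',360,409,.102),('orange',439,413,.10),('spent',285,388,.058),('brown',267,180,.098),('yel',481.5,261,.008),('whi',537,272,.008),('gre',472,315,.008),('blu',526,326,.008)]:
    print(n,at_z(s,u/k,v/k,z).round(4),at_d(s,u/k,v/k).round(4))
E
```

```text
small [0.6148 0.2816 0.057 ] [0.6147 0.2816 0.0572]
white [0.4937 0.2746 0.057 ] [0.4941 0.2748 0.0544]
wide [0.5049 0.3942 0.07  ] [0.5051 0.3945 0.0684]
drop [0.3786 0.2715 0.102 ] [0.3786 0.2718 0.0983]
orange [0.3708 0.1695 0.1   ] [0.3708 0.1695 0.1004]
spent [0.4102 0.3775 0.058 ] [0.4102 0.3777 0.0571]
brown [0.6979 0.3979 0.098 ] [0.6976 0.3978 0.0986]
yel [0.5953 0.0911 0.008 ] [0.5957 0.0909 0.0063]
whi [0.5758 0.0084 0.008 ] [0.5761 0.0081 0.0068]
gre [0.5129 0.1096 0.008 ] [0.5134 0.1092 0.0048]
blu [0.4941 0.0304 0.008 ] [0.4945 0.0298 0.0053]
```

View pics/crop1.png

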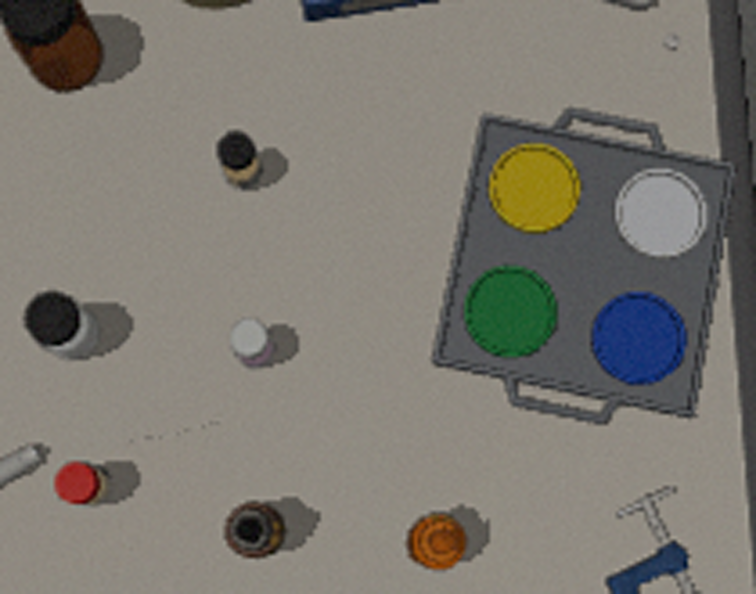

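```bash
cat >> h.py <<'E'
def go(*pts):
    o=get_obs(); R=o['ee_rot']; g=o['eef_pos']+R[:,2]*.155
    print('grasp pt',g.round(4),'t',o['t'],'w',o['gripper_width'],'tilt z',R[:,2].round(4),'y',R[:,1].round(3))
    for p in pts: print(p,'->',(R.T@(np.array(p)-g)).round(4))
E
python3 - <<'E'
from h import *
s=load('top')
for n,u,v,z in [('small',237,151,.057),('white',249,337,.057),('wide',53,318,.070),('drop',248,530,.102),('red',78,482,.058),('yel',534,187,.008),('whi',660,212,.008),('gre',511,310,.008),('blu',638,338,.008)]:
    print(n,at_z(s,160+u/3.6-.4,115+v/3.6-.4,z).round(4))
go((.613,.282,.13),(.613,.282,.031))
E
```

```text
small [0.6124 0.2827 0.057 ]
white [0.4947 0.2767 0.057 ]
wide [0.5075 0.3937 0.07  ]
drop [0.3786 0.2754 0.102 ]
red [0.4099 0.38   0.058 ]
yel [0.5965 0.0916 0.008 ]
whi [0.5773 0.01   0.008 ]
gre [0.515  0.1107 0.008 ]
blu [0.4945 0.0299 0.008 ]
grasp pt [0.1398 0.6088 0.2491] t 0.1 w 1.0022490750076523 tilt z [-2.0e-04 -1.2e-03 -1.0e+00] y [ 0.224  0.975 -0.001]
(0.613, 0.282, 0.13) -> [-0.5343 -0.2124  0.1193]
(0.613, 0.282, 0.031) -> [-0.5343 -0.2123  0.2183]
```

>>> {"name": "arm_command", "arguments": {"targets": [0, 0, 0, -0.045, -0.018, 0.0, 0.085, 0, 0, 0, -0.09, -0.036, 0.01, 0.085, 0, 0, 0, -0.14, -0.056, 0.02, 0.085, 0, 0, 0, -0.19, -0.076, 0.03, 0.085, 0, 0, 0, -0.24, -0.096, 0.045, 0.085, 0, 0, 0, -0.29, -0.115, 0.06, 0.085, 0, 0, 0, -0.34, -0.135, 0.075, 0.085, 0, 0, 0, -0.39, -0.155, 0.09, 0.085, 0, 0, 0, -0.44, -0.175, 0.1, 0.085, 0, 0, 0, -0.49, -0.195, 0.11, 0.085, 0, 0, 0, -0.534, -0.212, 0.119, 0.085, 0, 0, 0, -0.534, -0.212, 0.119, 0.085], "newtons": 30}}

```text
t: 1.6
eef_pos: [0.6149, 0.2806, 0.2843]
ee_rot: [[-0.974, 0.227, -0.001], [0.227, 0.974, -0.001], [0.0, -0.001, -1.0]]
force: [-0.8, 0.5, -0.8]
gripper_width: 0.997
grasp_force: 0.0
```

```bash
python3 - <<'E'
from h import *
go((.613,.2825,.031))
s=snap('scene'); cv2.imwrite('pics/a.png',cv2.resize(s['color'][100:300,100:400,::-1],None,fx=2.5,fy=2.5))
E
```

```text
grasp pt [0.6148 0.2805 0.1293] t 1.6 w 0.9974208935400596 tilt z [-7.e-04 -9.e-04 -1.e+00] y [ 0.227  0.974 -0.001]
(0.613, 0.2825, 0.031) -> [0.0021 0.0016 0.0983]
```

View pics/a.png

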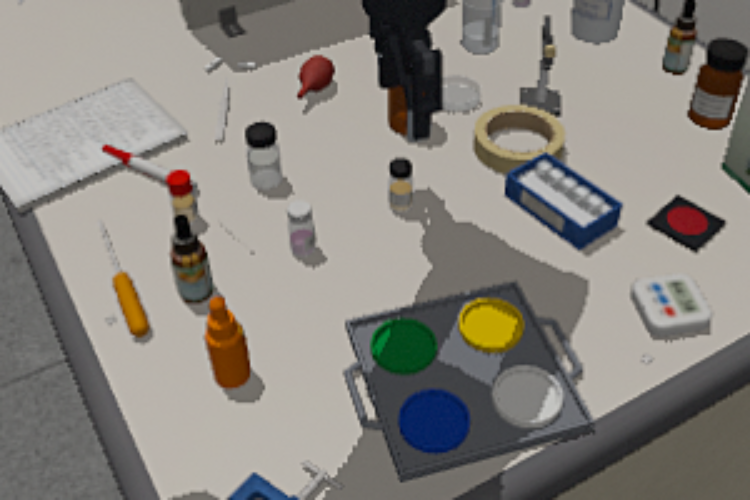

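The picture shows the gripper hanging above the small vial at (400,185), with nothing else near its path. I'll descend, grip and lift.

>>> {"name": "arm_command", "arguments": {"targets": [0, 0, 0, 0.001, 0.001, 0.03, 0.085, 0, 0, 0, 0.001, 0.001, 0.06, 0.085, 0, 0, 0, 0.001, 0.001, 0.085, 0.085, 0, 0, 0, 0.001, 0.001, 0.098, 0.085, 0, 0, 0, 0.001, 0.001, 0.098, 0.05, 0, 0, 0, 0.001, 0.001, 0.098, 0.02, 0, 0, 0, 0.001, 0.001, 0.098, 0.01, 0, 0, 0, 0.001, 0.001, 0.098, 0.01, 0, 0, 0, 0.001, 0.001, 0.098, 0.01, 0, 0, 0, 0.001, 0.001, 0.098, 0.01, 0, 0, 0, 0.001, 0.001, 0.098, 0.01, 0, 0, 0, 0.001, 0.001, 0.098, 0.01]}}

```text
t: 3.15
eef_pos: [0.6125, 0.2843, 0.1889]
ee_rot: [[-0.975, 0.224, 0.001], [0.224, 0.975, 0.001], [-0.001, 0.001, -1.0]]
force: [-1.5, 0.4, 7.6]
gripper_width: 0.301
grasp_force: 29.3
```

```bash
python3 - <<'E'
from h import *
go((.613,.282,.105),(.5965,.0915,.105),(.5965,.0915,.039))
E
```

```text
grasp pt [0.6127 0.2845 0.0339] t 3.15 w 0.3007370019066771 tilt z [ 1.3e-03  8.0e-04 -1.0e+00] y [0.224 0.975 0.001]
(0.613, 0.282, 0.105) -> [-0.0009 -0.0023 -0.0711]
(0.5965, 0.0915, 0.105) -> [-0.0275 -0.1916 -0.0713]
(0.5965, 0.0915, 0.039) -> [-0.0274 -0.1917 -0.0053]
```

>>> {"name": "arm_command", "arguments": {"targets": [0, 0, 0, 0, 0, -0.02, 0.01, 0, 0, 0, 0, 0, -0.045, 0.01, 0, 0, 0, 0, 0, -0.07, 0.01, 0, 0, 0, 0, 0, -0.07, 0.01, 0, 0, 0, 0, 0, -0.07, 0.01]}}

```text
t: 3.78
eef_pos: [0.6119, 0.284, 0.2578]
ee_rot: [[-0.975, 0.224, -0.0], [0.224, 0.975, -0.0], [0.0, -0.0, -1.0]]
force: [-1.0, -0.5, -1.3]
gripper_width: 0.302
grasp_force: 29.6
```

```bash
python3 - <<'E'
from h import *
go((.5965,.0915,.105),(.5965,.0915,.040)); o=get_obs();print(o['force'],o['grasp_force'])
s=snap('scene'); cv2.imwrite('pics/b.png',cv2.resize(s['color'][80:200,200:320,::-1],None,fx=5,fy=5,interpolation=cv2.INTER_CUBIC))
E
```

```text
grasp pt [0.6119 0.284  0.1028] t 3.775 w 0.302154019424971 tilt z [-1.e-04 -0.e+00 -1.e+00] y [ 0.224  0.975 -0.   ]
(0.5965, 0.0915, 0.105) -> [-0.0281 -0.1911 -0.0022]
(0.5965, 0.0915, 0.04) -> [-0.0281 -0.1911  0.0628]
[-0.98950984 -0.50321487 -1.26806364] 29.585871398448944
```

View pics/b.png

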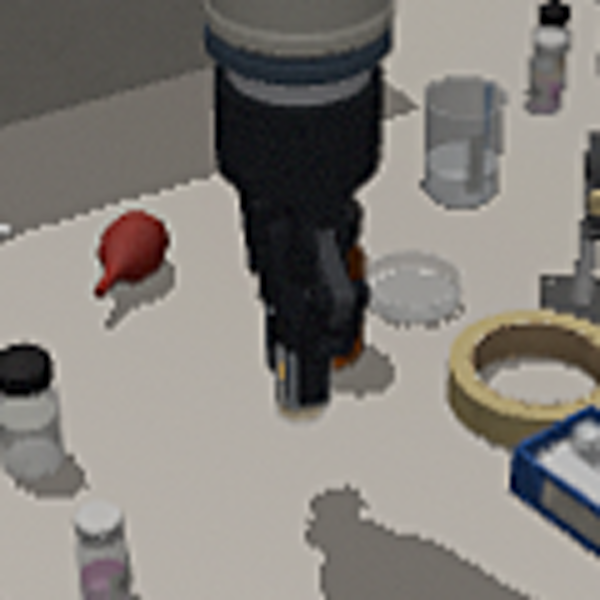

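>>> {"name": "arm_command", "arguments": {"targets": [0, 0, 0, -0.004, -0.025, 0, 0.01, 0, 0, 0, -0.01, -0.065, 0, 0.01, 0, 0, 0, -0.016, -0.11, 0, 0.01, 0, 0, 0, -0.022, -0.15, 0, 0.01, 0, 0, 0, -0.026, -0.18, 0.01, 0.01, 0, 0, 0, -0.028, -0.191, 0.025, 0.01, 0, 0, 0, -0.028, -0.191, 0.03, 0.01, 0, 0, 0, -0.028, -0.191, 0.03, 0.01, 0, 0, 0, -0.028, -0.191, 0.03, 0.01]}}

```text
t: 4.95
eef_pos: [0.5969, 0.0926, 0.2278]
ee_rot: [[-0.975, 0.223, 0.0], [0.223, 0.975, 0.0], [-0.0, 0.0, -1.0]]
force: [0.2, 0.5, -0.3]
gripper_width: 0.307
grasp_force: 29.6
```

```bash
python3 - <<'E'
from h import *
go((.5965,.0915,.042)); o=get_obs();print(o['force'],o['grasp_force'])
s=snap('top');t=snap('scene')
a=cv2.resize(s['color'][130:250,270:370,::-1],None,fx=4,fy=4,interpolation=cv2.INTER_CUBIC)
b=cv2.resize(t['color'][190:310,220:320,::-1],None,fx=4,fy=4,interpolation=cv2.INTER_CUBIC)
cv2.imwrite('pics/c.png',np.hstack([a,b]))
E
```

```text
grasp pt [0.5969 0.0927 0.0728] t 4.95 w 0.3072976403921039 tilt z [ 3.e-04  2.e-04 -1.e+00] y [0.223 0.975 0.   ]
(0.5965, 0.0915, 0.042) -> [ 0.0002 -0.0013  0.0308]
[ 0.15954057  0.46415731 -0.33090783] 29.623161256313324
```

View pics/c.png

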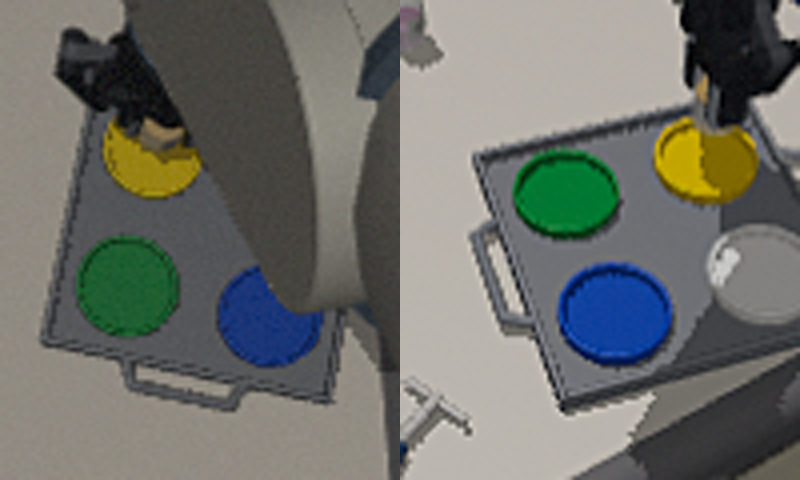

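The vial hangs over the yellow saucer, at about (705,150) in the scene crop. Next I'll lower it, release and rise.

>>> {"name": "arm_command", "arguments": {"targets": [0, 0, 0, 0, -0.001, 0.015, 0.01, 0, 0, 0, 0, -0.001, 0.025, 0.01, 0, 0, 0, 0, -0.001, 0.03, 0.01, 0, 0, 0, 0, -0.001, 0.031, 0.01, 0, 0, 0, 0, -0.001, 0.031, 0.01, 0, 0, 0, 0, -0.001, 0.031, 0.035, 0, 0, 0, 0, -0.001, 0.031, 0.05, 0, 0, 0, 0, -0.001, 0.031, 0.055, 0, 0, 0, 0, -0.001, 0.031, 0.055, 0, 0, 0, 0, -0.001, 0.01, 0.055, 0, 0, 0, 0, -0.001, -0.03, 0.055, 0, 0, 0, 0, -0.001, -0.065, 0.085]}}

```text
t: 6.55
eef_pos: [0.5964, 0.0908, 0.2938]
ee_rot: [[-0.975, 0.224, -0.0], [0.224, 0.975, 0.0], [0.0, 0.0, -1.0]]
force: [-0.1, -0.4, 0.1]
gripper_width: 0.834
grasp_force: 0.0
```

```bash
python3 - <<'E'
from h import *
go((.495,.276,.130),(.495,.276,.038)); o=get_obs();print(o['force'])
E
```

```text
grasp pt [0.5964 0.0908 0.1388] t 6.55 w 0.8336017271208439 tilt z [-0.  0. -1.] y [0.224 0.975 0.   ]
(0.495, 0.276, 0.13) -> [0.1403 0.1578 0.0088]
(0.495, 0.276, 0.038) -> [0.1403 0.1578 0.1008]
[-0.13297513 -0.41930747  0.08286246]
```

>>> {"name": "arm_command", "arguments": {"targets": [0, 0, 0, 0.02, 0.023, 0, 0.085, 0, 0, 0, 0.05, 0.056, 0, 0.085, 0, 0, 0, 0.08, 0.09, 0, 0.085, 0, 0, 0, 0.11, 0.124, 0, 0.085, 0, 0, 0, 0.132, 0.149, 0, 0.085, 0, 0, 0, 0.14, 0.158, 0.005, 0.085, 0, 0, 0, 0.14, 0.158, 0.015, 0.085, 0, 0, 0, 0.14, 0.158, 0.015, 0.085, 0, 0, 0, 0.14, 0.158, 0.045, 0.085, 0, 0, 0, 0.14, 0.158, 0.075, 0.085, 0, 0, 0, 0.14, 0.158, 0.095, 0.085, 0, 0, 0, 0.14, 0.158, 0.1, 0.085]}}

```text
t: 8.05
eef_pos: [0.4955, 0.2749, 0.1914]
ee_rot: [[-0.974, 0.225, -0.002], [0.225, 0.974, -0.001], [0.002, -0.002, -1.0]]
force: [0.0, -0.1, -0.3]
gripper_width: 0.995
grasp_force: 0.0
```

```bash
python3 - <<'E'
from h import *
go((.495,.276,.038)); o=get_obs();print(o['force'])
s=snap('top');t=snap('scene')
a=cv2.resize(s['color'][130:250,200:300,::-1],None,fx=4,fy=4,interpolation=cv2.INTER_CUBIC)
b=cv2.resize(t['color'][140:260,200:300,::-1],None,fx=4,fy=4,interpolation=cv2.INTER_CUBIC)
cv2.imwrite('pics/d.png',np.hstack([a,b]))
E
```

```text
grasp pt [0.4951 0.2747 0.0364] t 8.05 w 0.9948184911397404 tilt z [-0.0021 -0.0013 -1.    ] y [ 0.225  0.974 -0.002]
(0.495, 0.276, 0.038) -> [ 0.0004  0.0013 -0.0016]
[ 0.0384835  -0.1365506  -0.32034775]
```

View pics/d.png

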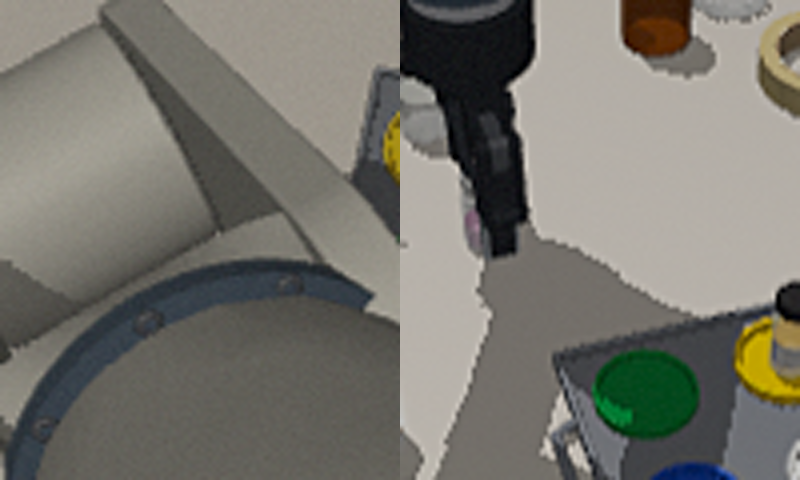

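The small vial now stands in the yellow holder at (790,340), and the gripper straddles the white-capped vial at (470,215). I'll grip and lift.

>>> {"name": "arm_command", "arguments": {"targets": [0, 0, 0, 0, 0.001, 0, 0.05, 0, 0, 0, 0, 0.001, 0, 0.02, 0, 0, 0, 0, 0.001, 0, 0.01, 0, 0, 0, 0, 0.001, 0, 0.01, 0, 0, 0, 0, 0.001, 0, 0.01, 0, 0, 0, 0, 0.001, 0, 0.01, 0, 0, 0, 0, 0.001, 0, 0.01, 0, 0, 0, 0, 0.001, -0.02, 0.01, 0, 0, 0, 0, 0.001, -0.05, 0.01, 0, 0, 0, 0, 0.001, -0.085, 0.01, 0, 0, 0, 0, 0.001, -0.1, 0.01, 0, 0, 0, 0, 0.001, -0.1, 0.01]}}

```text
t: 9.65
eef_pos: [0.4958, 0.2772, 0.2933]
ee_rot: [[-0.975, 0.224, 0.002], [0.224, 0.975, 0.001], [-0.001, 0.001, -1.0]]
force: [-0.6, -0.4, 0.1]
gripper_width: 0.304
grasp_force: 29.6
```

```bash
python3 - <<'E'
from h import *
go((.577,.0095,.139),(.577,.0095,.048)); o=get_obs();print(o['force'],o['grasp_force'])
E
```

```text
grasp pt [0.496  0.2773 0.1383] t 9.65 w 0.3035556670073209 tilt z [ 1.6e-03  9.0e-04 -1.0e+00] y [0.224 0.975 0.001]
(0.577, 0.0095, 0.139) -> [-0.1389 -0.2429 -0.0008]
(0.577, 0.0095, 0.048) -> [-0.1387 -0.243   0.0902]
[-0.58668179 -0.4079663   0.08398252] 29.616335928440094
```

>>> {"name": "arm_command", "arguments": {"targets": [0, 0, 0, -0.015, -0.025, 0, 0.01, 0, 0, 0, -0.038, -0.065, 0, 0.01, 0, 0, 0, -0.062, -0.108, 0, 0.01, 0, 0, 0, -0.086, -0.15, 0, 0.01, 0, 0, 0, -0.11, -0.192, 0, 0.01, 0, 0, 0, -0.13, -0.227, 0, 0.01, 0, 0, 0, -0.139, -0.243, 0.01, 0.01, 0, 0, 0, -0.139, -0.243, 0.03, 0.01, 0, 0, 0, -0.139, -0.243, 0.05, 0.01, 0, 0, 0, -0.139, -0.243, 0.07, 0.01, 0, 0, 0, -0.139, -0.243, 0.075, 0.01, 0, 0, 0, -0.139, -0.243, 0.075, 0.01]}}

```text
t: 11.15
eef_pos: [0.5764, 0.0095, 0.2169]
ee_rot: [[-0.975, 0.224, -0.002], [0.224, 0.975, 0.0], [0.002, -0.0, -1.0]]
force: [0.8, 0.8, -0.8]
gripper_width: 0.303
grasp_force: 29.6
```

```bash
python3 - <<'E'
from h import *
go((.577,.0095,.045)); o=get_obs();print(o['force'],o['grasp_force'])
E
```

```text
grasp pt [0.5761 0.0095 0.0619] t 11.15 w 0.3029007164059863 tilt z [-1.5e-03  1.0e-04 -1.0e+00] y [ 0.224  0.975 -0.   ]
(0.577, 0.0095, 0.045) -> [-0.0009  0.0002  0.0169]
[ 0.78862771  0.75056854 -0.82309638] 29.646542072296143
```

>>> {"name": "arm_command", "arguments": {"targets": [0, 0, 0, 0, 0, 0.008, 0.01, 0, 0, 0, 0, 0, 0.014, 0.01, 0, 0, 0, 0, 0, 0.017, 0.01, 0, 0, 0, 0, 0, 0.017, 0.01, 0, 0, 0, 0, 0, 0.017, 0.01, 0, 0, 0, 0, 0, 0.017, 0.035, 0, 0, 0, 0, 0, 0.017, 0.05, 0, 0, 0, 0, 0, 0.017, 0.055, 0, 0, 0, 0, 0, 0.017, 0.055, 0, 0, 0, 0, 0, -0.01, 0.055, 0, 0, 0, 0, 0, -0.05, 0.055, 0, 0, 0, 0, 0, -0.08, 0.085]}}

```text
t: 12.65
eef_pos: [0.5768, 0.0091, 0.2992]
ee_rot: [[-0.975, 0.224, 0.001], [0.224, 0.975, -0.0], [-0.001, 0.0, -1.0]]
force: [-0.4, 0.2, -0.1]
gripper_width: 0.835
grasp_force: 0.0
```

```bash
python3 - <<'E'
from h import *
go((.507,.3937,.145),(.507,.3937,.042)); o=get_obs();print(o['force'])
E
```

```text
grasp pt [0.5769 0.0091 0.1442] t 12.65 w 0.8350218142537132 tilt z [ 8.e-04 -0.e+00 -1.e+00] y [0.224 0.975 0.   ]
(0.507, 0.3937, 0.145) -> [ 0.1543  0.3592 -0.0009]
(0.507, 0.3937, 0.042) -> [0.1544 0.3592 0.1021]
[-0.35211192  0.23208027 -0.08781361]
```

>>> {"name": "arm_command", "arguments": {"targets": [0, 0, 0, 0.013, 0.03, 0, 0.085, 0, 0, 0, 0.034, 0.08, 0, 0.085, 0, 0, 0, 0.056, 0.13, 0, 0.085, 0, 0, 0, 0.077, 0.18, 0, 0.085, 0, 0, 0, 0.099, 0.23, 0, 0.085, 0, 0, 0, 0.12, 0.28, 0, 0.085, 0, 0, 0, 0.14, 0.326, 0, 0.085, 0, 0, 0, 0.154, 0.359, 0, 0.085, 0, 0, 0, 0.154, 0.359, 0.02, 0.085, 0, 0, 0, 0.154, 0.359, 0.03, 0.085, 0, 0, 0, 0.154, 0.359, 0.03, 0.085]}}

```text
t: 14.02
eef_pos: [0.5068, 0.392, 0.2662]
ee_rot: [[-0.974, 0.225, -0.002], [0.225, 0.974, -0.002], [0.002, -0.003, -1.0]]
force: [-0.1, 0.0, 0.4]
gripper_width: 0.996
grasp_force: 0.0
```

```bash
python3 - <<'E'
from h import *
go((.507,.3937,.042)); o=get_obs();print(o['force'])
t=snap('scene')
b=cv2.resize(t['color'][120:320,150:350,::-1],None,fx=3,fy=3,interpolation=cv2.INTER_CUBIC)
cv2.imwrite('pics/e.png',b)
E
```

```text
grasp pt [0.5064 0.3917 0.1112] t 14.025 w 0.9962733816235931 tilt z [-0.0023 -0.002  -1.    ] y [ 0.225  0.974 -0.003]
(0.507, 0.3937, 0.042) -> [-0.0002  0.0023  0.0692]
[-0.11349753  0.02644025  0.41704731]
```

View pics/e.png

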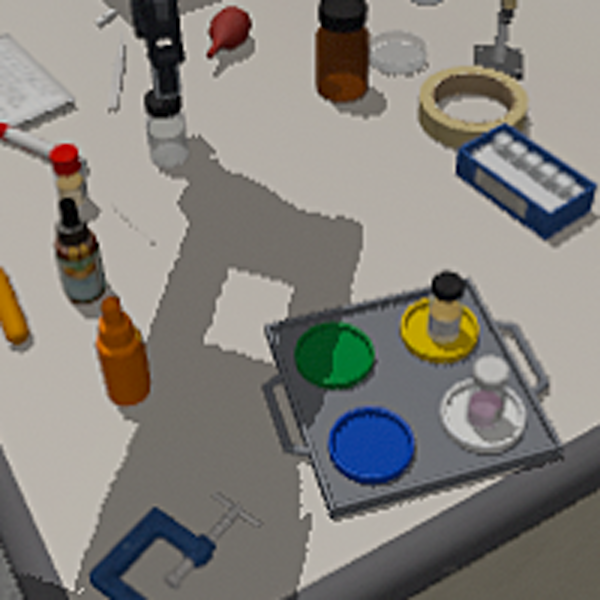

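Both small vials stand centred in their holders, at (445,310) and (488,390). The red vial at (65,175) and the brown bottle at (342,50) haven't moved. The gripper is above the wide vial at (167,130), so I'll descend and grip.

>>> {"name": "arm_command", "arguments": {"targets": [0, 0, 0, 0, 0.001, 0.025, 0.085, 0, 0, 0, 0, 0.001, 0.05, 0.085, 0, 0, 0, 0, 0.001, 0.066, 0.085, 0, 0, 0, 0, 0.001, 0.069, 0.085, 0, 0, 0, 0, 0.001, 0.069, 0.05, 0, 0, 0, 0, 0.001, 0.069, 0.02, 0, 0, 0, 0, 0.001, 0.069, 0.02, 0, 0, 0, 0, 0.001, 0.069, 0.02, 0, 0, 0, 0, 0.001, 0.069, 0.02, 0, 0, 0, 0, 0.001, 0.069, 0.02, 0, 0, 0, 0, 0.001, 0.069, 0.02], "newtons": 35}}

```text
t: 15.45
eef_pos: [0.5075, 0.3947, 0.1997]
ee_rot: [[-0.975, 0.224, 0.001], [0.224, 0.975, 0.001], [-0.001, 0.001, -1.0]]
force: [-0.8, -0.8, 6.6]
gripper_width: 0.414
grasp_force: 34.8
```

>>> {"name": "arm_command", "arguments": {"targets": [0, 0, 0, 0, 0, -0.02, 0.02, 0, 0, 0, 0, 0, -0.05, 0.02, 0, 0, 0, 0, 0, -0.085, 0.02, 0, 0, 0, 0, 0, -0.1, 0.02, 0, 0, 0, 0, 0, -0.1, 0.02]}}

```text
t: 16.08
eef_pos: [0.5074, 0.3946, 0.3001]
ee_rot: [[-0.975, 0.224, 0.002], [0.224, 0.975, 0.001], [-0.002, 0.002, -1.0]]
force: [0.6, 0.3, -1.2]
gripper_width: 0.417
grasp_force: 35.4
```

```bash
python3 - <<'E'
from h import *
go((.515,.1105,.142),(.515,.1105,.05)); o=get_obs();print(o['force'],o['grasp_force'])
E
```

```text
grasp pt [0.5077 0.3949 0.1451] t 16.075 w 0.4165811406221812 tilt z [ 0.0019  0.0015 -1.    ] y [0.224 0.975 0.002]
(0.515, 0.1105, 0.142) -> [-0.0708 -0.2755  0.0027]
(0.515, 0.1105, 0.05) -> [-0.0706 -0.2757  0.0947]
[ 0.64421473  0.29796332 -1.20979831] 35.38957357406616
```

>>> {"name": "arm_command", "arguments": {"targets": [0, 0, 0, -0.006, -0.025, 0, 0.02, 0, 0, 0, -0.017, -0.065, 0, 0.02, 0, 0, 0, -0.028, -0.11, 0, 0.02, 0, 0, 0, -0.04, -0.155, 0, 0.02, 0, 0, 0, -0.051, -0.2, 0, 0.02, 0, 0, 0, -0.063, -0.245, 0, 0.02, 0, 0, 0, -0.069, -0.268, 0, 0.02, 0, 0, 0, -0.071, -0.2755, 0.015, 0.02, 0, 0, 0, -0.071, -0.2755, 0.04, 0.02, 0, 0, 0, -0.071, -0.2755, 0.065, 0.02, 0, 0, 0, -0.071, -0.2755, 0.075, 0.02, 0, 0, 0, -0.071, -0.2755, 0.075, 0.02]}}

```text
t: 17.58
eef_pos: [0.5141, 0.1101, 0.2225]
ee_rot: [[-0.975, 0.224, -0.002], [0.224, 0.975, -0.0], [0.002, -0.001, -1.0]]
force: [0.5, 0.5, -0.5]
gripper_width: 0.418
grasp_force: 35.4
```

```bash
python3 - <<'E'
from h import *
go((.515,.1105,.052)); o=get_obs();print(o['force'],o['grasp_force'])
E
```

```text
grasp pt [0.5137 0.1101 0.0675] t 17.575 w 0.417586606276135 tilt z [-2.5e-03 -5.0e-04 -1.0e+00] y [ 0.224  0.975 -0.001]
(0.515, 0.1105, 0.052) -> [-0.0012  0.0007  0.0155]
[ 0.50903626  0.49610288 -0.50633585] 35.40006637573242
```

>>> {"name": "arm_command", "arguments": {"targets": [0, 0, 0, -0.001, 0, 0.008, 0.02, 0, 0, 0, -0.001, 0, 0.013, 0.02, 0, 0, 0, -0.001, 0, 0.0155, 0.02, 0, 0, 0, -0.001, 0, 0.0155, 0.02, 0, 0, 0, -0.001, 0, 0.0155, 0.02, 0, 0, 0, -0.001, 0, 0.0155, 0.045, 0, 0, 0, -0.001, 0, 0.0155, 0.06, 0, 0, 0, -0.001, 0, 0.0155, 0.065, 0, 0, 0, -0.001, 0, 0.0155, 0.065, 0, 0, 0, -0.001, 0, -0.01, 0.065, 0, 0, 0, -0.001, 0, -0.05, 0.065, 0, 0, 0, -0.001, 0, -0.1, 0.085]}}

```text
t: 19.08
eef_pos: [0.5152, 0.1098, 0.3242]
ee_rot: [[-0.975, 0.224, -0.002], [0.224, 0.975, -0.0], [0.002, -0.001, -1.0]]
force: [1.2, 0.3, -0.7]
gripper_width: 0.947
grasp_force: 0.0
```

```bash
python3 - <<'E'
from h import *
go((.3786,.2745,.165),(.3786,.2745,.053)); o=get_obs();print(o['force'])
E
```

```text
grasp pt [0.5149 0.1097 0.1692] t 19.075 w 0.9467359455449489 tilt z [-1.9e-03 -4.0e-04 -1.0e+00] y [ 0.224  0.975 -0.001]
(0.3786, 0.2745, 0.165) -> [0.1698 0.1301 0.0044]
(0.3786, 0.2745, 0.053) -> [0.1696 0.1302 0.1164]
[ 1.22000695  0.2843037  -0.66594716]
```

>>> {"name": "arm_command", "arguments": {"targets": [0, 0, 0, 0.02, 0.015, 0, 0.085, 0, 0, 0, 0.055, 0.042, 0, 0.085, 0, 0, 0, 0.09, 0.069, 0, 0.085, 0, 0, 0, 0.125, 0.096, 0, 0.085, 0, 0, 0, 0.157, 0.12, 0, 0.085, 0, 0, 0, 0.17, 0.13, 0, 0.085, 0, 0, 0, 0.17, 0.13, 0, 0.085, 0, 0, 0, 0.17, 0.13, 0, 0.085]}}

```text
t: 20.08
eef_pos: [0.3797, 0.2741, 0.3237]
ee_rot: [[-0.975, 0.224, 0.0], [0.224, 0.975, -0.0], [-0.0, -0.0, -1.0]]
force: [-0.3, -0.7, -0.5]
gripper_width: 0.992
grasp_force: 0.0
```

```bash
python3 - <<'E'
from h import *
go((.3786,.2745,.053)); o=get_obs();print(o['force'])
t=snap('scene')
b=cv2.resize(t['color'][120:320,150:350,::-1],None,fx=3,fy=3,interpolation=cv2.INTER_CUBIC)
cv2.imwrite('pics/f.png',b)
P=proj(t,[(.3786,.2745,z) for z in (0,.1,.15)]); print(((P-[150,120])*3).round())
E
```

```text
grasp pt [0.3798 0.2741 0.1687] t 20.075 w 0.9921291864980246 tilt z [ 3.e-04 -2.e-04 -1.e+00] y [ 0.224  0.975 -0.   ]
(0.3786, 0.2745, 0.053) -> [0.0013 0.0002 0.1157]
[-0.30079856 -0.74545346 -0.52632102]
[[ 86. 290.]
 [ 66. 198.]
 [ 54. 147.]]
```

View pics/f.png

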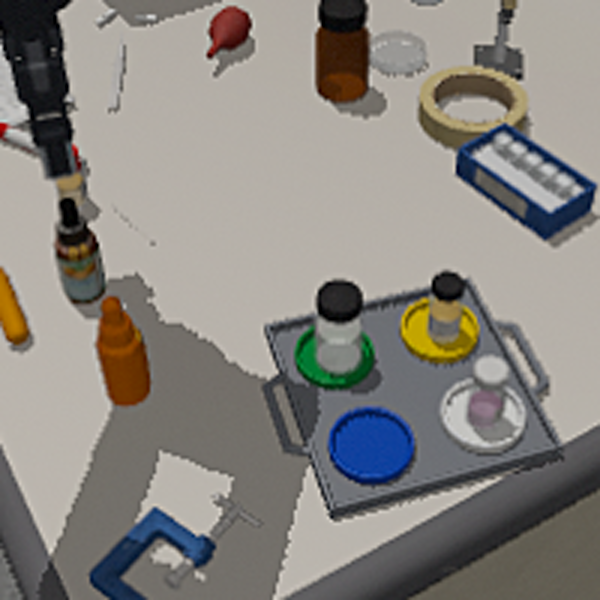

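The wide vial stands in the green holder at (340,340). The dropper's bulb tip at (68,202) matches the projected (66,198). I'll descend and grip.

>>> {"name": "arm_command", "arguments": {"targets": [0, 0, 0, 0.001, 0, 0.03, 0.085, 0, 0, 0, 0.001, 0, 0.06, 0.085, 0, 0, 0, 0.001, 0, 0.09, 0.085, 0, 0, 0, 0.001, 0, 0.108, 0.085, 0, 0, 0, 0.001, 0, 0.114, 0.085, 0, 0, 0, 0.001, 0, 0.114, 0.05, 0, 0, 0, 0.001, 0, 0.114, 0.02, 0, 0, 0, 0.001, 0, 0.114, 0.02, 0, 0, 0, 0.001, 0, 0.114, 0.02, 0, 0, 0, 0.001, 0, 0.114, 0.02, 0, 0, 0, 0.001, 0, 0.114, 0.02, 0, 0, 0, 0.001, 0, 0.114, 0.02], "newtons": 40}}

```text
t: 21.62
eef_pos: [0.3784, 0.2751, 0.2105]
ee_rot: [[-0.975, 0.224, 0.001], [0.224, 0.975, 0.001], [-0.001, 0.001, -1.0]]
force: [-0.5, -0.6, 6.5]
gripper_width: 0.362
grasp_force: 39.1
```

>>> {"name": "arm_command", "arguments": {"targets": [0, 0, 0, 0, 0, -0.015, 0.02, 0, 0, 0, 0, 0, -0.045, 0.02, 0, 0, 0, 0, 0, -0.08, 0.02, 0, 0, 0, 0, 0, -0.11, 0.02, 0, 0, 0, 0, 0, -0.12, 0.02, 0, 0, 0, 0, 0, -0.12, 0.02]}}

```text
t: 22.38
eef_pos: [0.3781, 0.2748, 0.3302]
ee_rot: [[-0.975, 0.224, 0.001], [0.224, 0.975, 0.001], [-0.001, 0.001, -1.0]]
force: [-0.2, -0.1, -1.1]
gripper_width: 0.357
grasp_force: 39.9
```

```bash
python3 - <<'E'
from h import *
go((.4945,.03,.17),(.4945,.03,.065)); o=get_obs();print(o['force'],o['grasp_force'])
E
```

```text
grasp pt [0.3783 0.2749 0.1752] t 22.375 w 0.3566483062074314 tilt z [ 1.1e-03  8.0e-04 -1.0e+00] y [0.224 0.975 0.001]
(0.4945, 0.03, 0.17) -> [-0.1681 -0.2127  0.0051]
(0.4945, 0.03, 0.065) -> [-0.168  -0.2128  0.1101]
[-0.15552407 -0.1059602  -1.11084464] 39.93560867733322
```

>>> {"name": "arm_command", "arguments": {"targets": [0, 0, 0, -0.016, -0.02, 0, 0.02, 0, 0, 0, -0.042, -0.053, 0, 0.02, 0, 0, 0, -0.07, -0.089, 0, 0.02, 0, 0, 0, -0.098, -0.124, 0, 0.02, 0, 0, 0, -0.126, -0.159, 0, 0.02, 0, 0, 0, -0.152, -0.192, 0, 0.02, 0, 0, 0, -0.165, -0.209, 0.005, 0.02, 0, 0, 0, -0.168, -0.213, 0.025, 0.02, 0, 0, 0, -0.168, -0.213, 0.055, 0.02, 0, 0, 0, -0.168, -0.213, 0.08, 0.02, 0, 0, 0, -0.168, -0.213, 0.09, 0.02, 0, 0, 0, -0.168, -0.213, 0.09, 0.02]}}

```text
t: 23.88
eef_pos: [0.4938, 0.0296, 0.2387]
ee_rot: [[-0.975, 0.224, -0.002], [0.224, 0.975, -0.0], [0.002, -0.001, -1.0]]
force: [-0.6, 0.2, -0.9]
gripper_width: 0.361
grasp_force: 39.9
```

```bash
python3 - <<'E'
from h import *
go((.4945,.03,.0625)); o=get_obs();print(o['force'],o['grasp_force'])
E
```

```text
grasp pt [0.4934 0.0296 0.0837] t 23.875 w 0.3609554411494357 tilt z [-2.4e-03 -1.0e-04 -1.0e+00] y [ 0.224  0.975 -0.001]
(0.4945, 0.03, 0.0625) -> [-0.001   0.0006  0.0212]
[-0.55431354  0.17350487 -0.86720078] 39.93357272003777
```

>>> {"name": "arm_command", "arguments": {"targets": [0, 0, 0, -0.001, 0, 0.01, 0.02, 0, 0, 0, -0.001, 0, 0.018, 0.02, 0, 0, 0, -0.001, 0, 0.021, 0.02, 0, 0, 0, -0.001, 0, 0.021, 0.02, 0, 0, 0, -0.001, 0, 0.021, 0.02, 0, 0, 0, -0.001, 0, 0.021, 0.04, 0, 0, 0, -0.001, 0, 0.021, 0.055, 0, 0, 0, -0.001, 0, 0.021, 0.06, 0, 0, 0, -0.001, 0, 0.021, 0.06, 0, 0, 0, -0.001, 0, 0.0, 0.06, 0, 0, 0, -0.001, 0, -0.04, 0.06, 0, 0, 0, -0.001, 0, -0.09, 0.06]}}

```text
t: 25.38
eef_pos: [0.4947, 0.0294, 0.3302]
ee_rot: [[-0.975, 0.224, -0.002], [0.224, 0.975, -0.0], [0.002, -0.001, -1.0]]
force: [1.7, 0.4, -0.8]
gripper_width: 0.702
grasp_force: 0.0
```

>>> {"name": "arm_command", "arguments": {"targets": [0, 0, 0, 0, 0, -0.05, 0.06, 0, 0, 0, 0.03, 0.03, -0.07, 0.06, 0, 0, 0, 0.07, 0.07, -0.07, 0.06, 0, 0, 0, 0.1, 0.11, -0.07, 0.06, 0, 0, 0, 0.12, 0.16, -0.07, 0.06, 0, 0, 0, 0.13, 0.21, -0.07, 0.06, 0, 0, 0, 0.14, 0.25, -0.07, 0.06, 0, 0, 0, 0.14, 0.27, -0.07, 0.06, 0, 0, 0, 0.14, 0.27, -0.07, 0.06, 0, 0, 0, 0.14, 0.27, -0.07, 0.06]}}

```text
t: 26.62
eef_pos: [0.4192, 0.3228, 0.3994]
ee_rot: [[-0.975, 0.224, -0.001], [0.224, 0.975, -0.001], [0.0, -0.001, -1.0]]
force: [1.0, -0.3, 0.2]
gripper_width: 0.703
grasp_force: 0.0
```

```bash
python3 - <<'E'
from h import *
o=get_obs();print(o['force'],o['t'],o['eef_pos'])
s=snap('top');t=snap('scene')
a=cv2.resize(s['color'][120:320,150:370,::-1],None,fx=1.75,fy=2.5)
b=cv2.resize(t['color'][90:290,150:350,::-1],None,fx=2.0,fy=2.5)
cv2.imwrite('pics/g.png',np.hstack([a,b]))
E
```

```text
[ 0.95540224 -0.34355338  0.23748751] 26.625 [0.41915887 0.32279742 0.39943066]
```

View pics/g.png

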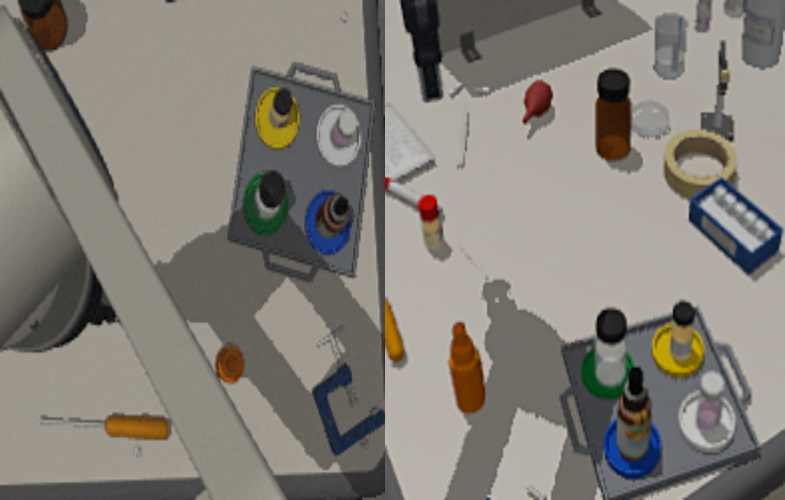

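All four stand upright and centred in their holders. The red vial at (430,225), the brown bottle at (612,120) and the orange bottle haven't moved, and the gripper is clear.

```bash
python3 -c "
from cell import order
print(order.job_done())"
```

```text
the job is handed in; nothing more can be done
None
```

I placed all four samples upright in their holders, left the red-capped vial, brown bottle and orange look-alike untouched, and handed the job in at about 27 s; the hand-in call gave no verdict.

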